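# Load the slide magazine through the scanner's dust flaps and switch it on

## Task

Load the slide magazine into the slide scanner: keeping it upright, stand it in the loading port on top, either way round, and press it down through the spring flaps until it is fully home on the floor of the well and both flaps have closed above it. Then switch the scanner on by flipping the toggle on its deck over towards the back. Leave the other things on the bench where they are.

Things in the scene. Friction and masses are not known exactly. Their poses are not given: they have to be found in the camera images.
- scanner: White benchtop slide scanner, fixed. Origin on the bench under the middle of the loading port; its front faces -x, z up. A loading deck, top at z = 125 mm, spans x -85 to 115 mm, y -100 to 170 mm; the tall optics body beside it (x -125 to 130, y -350 to -100 mm) is 215 mm high.
- port (a point): Middle of the loading port's mouth, level with the deck top (scanner 0, 0, 125 mm). The port is an upright rectangular well, 42 mm wide along scanner x and 92 mm long along scanner y. The closed flaps lie 12 mm below the deck top, so a magazine set in the port stands on them, its foot 12 mm deep, held upright by the sides; they carry its weight.
- home (a point): Middle of the well's floor (scanner 0, 0, 27 mm), where the magazine's origin lies when fully home. Its top is then 38 mm below the deck top. Below the flaps guides narrow the well to 36 mm along scanner x.
- flap_front (a joint): Front one of two black spring flaps that close the port, each 88 mm long, 20 mm wide, 2.5 mm thick, hinged on the port's long sides (scanner x -21 and 21 mm, z 113 mm), meeting in the middle, opening downwards only. Angle in rad: 0 shut (level), up to 1.45 hanging down. Pressing the magazine through takes about 5 N at first; the flaps rest on it or on the fingers and spring shut once they have gone by.
- flap_back (a joint): The other flap, hinged at scanner x = 21 mm: 0 shut, up to 1.45 rad hanging down.
- power (a joint): Power switch: steel bat-handle toggle on the deck. Angle in rad: 0 off (leaning 0.4 rad to scanner -x), 0.8 on (leaning 0.4 rad to scanner +x). Over-centre spring, a detent at each end: about 1.5 N at the tip starts it, and past the middle (0.4) it snaps over by itself.
- toggle_pivot (a point): The toggle's pivot, at scanner x 15, y 120, z 129 mm (4 mm above the deck). The handle is 42 mm long from here, 7 mm thick at its foot to 13 mm near its tip; it swings in the scanner's x-z plane.
- toggle_tip (a point): The free end of the toggle, 42 mm from its pivot.
- magazine: Grey plastic slide magazine, a closed cassette with a flat solid top: 84 mm long (its x), 32 mm wide (its y), 60 mm tall (z), its foot bevelled 6 mm along the long sides, about 0.08 to 0.14 kg. A stack of glass slides shows in a slot in each long side. Origin at the centre of its underside. It starts standing on the bench and goes in with its long side along the port, either way round.
- reagent_bottle: Small white plastic bottle, 48 mm diameter, 75 mm tall; origin at the centre of its underside. Not to be disturbed.
- slide_box: Flat closed grey slide storage box, 100 x 84 x 35 mm; origin at the centre of its underside. Not to be disturbed.
- staining_jar: Open glass staining jar, 54 mm diameter, 88 mm tall; origin at the centre of its underside. Not to be disturbed.
Things that resemble listed ones, but are neither listed nor needed, are in the scene too. Leave any pink or red look-alike of the magazine alone.

How it is judged (in metres and radians):
On the way, in this order (a step that is already met when the one before it is completed fails the run):
1. the magazine is home on the well floor and both flaps have closed above it, the switch still off (distance between magazine and home below 0.01 m and z of magazine in the frame of scanner below 0.031 m and value of joint each of flap_front, flap_back below 0.1 rad and value of joint power below 0.2 rad), for 0.2 s.
2. the toggle is flipped to on (value of joint power above 0.65 rad), for 0.2 s.
At the end, for the whole second after the job is handed in: The magazine stands upright (within 0.15 rad) and at rest in the well, its foot within 4 mm of the well floor and within 10 mm of the home point, both flaps are closed above it (within 0.1 rad), and the toggle is on (past 0.65 rad of 0.8) (distance between magazine and home below 0.01 m and z of magazine in the frame of scanner below 0.031 m and value of joint each of flap_front, flap_back below 0.1 rad and angle between magazine's own z axis and vertical below 0.15 rad and linear speed of magazine below 0.02 m/s and value of joint power above 0.65 rad); the robot touches nothing.
It fails at once if the magazine is tipped by more than about 35 degrees (angle between magazine's own z axis and vertical above 0.6 rad).
It fails at once if the reagent bottle is moved by more than 30 mm (distance of reagent_bottle from where it was at the start of the episode above 0.03 m).
It fails at once if the slide box is moved by more than 30 mm (distance of slide_box from where it was at the start of the episode above 0.03 m).
It fails at once if the staining jar is moved by more than 30 mm (distance of staining_jar from where it was at the start of the episode above 0.03 m).
It also fails if it takes over 54 s, if anything falls off the work surface, if the arm or the gripper's body presses on something with over 40 N, if the wrist force passes 120 N, or if a joint passes its speed limit or range.

## Robot

A 6-joint arm with a two-finger parallel gripper is mounted at the origin on the work surface. World frame = base frame: x ahead of the robot, y to its left, z up, the work surface at z = 0. Lengths are in mm, angles in rad, forces in N, time in s.
With the tool pointing down it reaches from about 275 to 1000 mm from the base axis. Payload 8.4 kg.
Tool frame: the origin (TCP) lies midway between the tips of the shut fingers; the grasp point (between the pads) lies 19 mm behind it; z points along the fingers, y is the line along which they close (so a half turn about z gives the same grasp; the last joint's range is limited). The gripper opens to 85 mm and grips with 20 to 120 N. Pads are 22 mm wide; open, the fingers measure 114 mm over their backs; the gripper's body (76 mm by 85 mm) begins 54 mm behind the grasp point. The pads swing forward as they close: fully open they stand 13 mm farther back than shut.
Start: joints at [1.165, 0.353, 1.633, -0, 1.155, -0.002], TCP at [245.571, 574.737, 204.481] pointing down, gripper open.
Joint ranges: [-2.63, 2.63], [-0.92, 2.1], [0.06, 2.66], [-1.3, 4.44], [0, 2.69], [-3.02, 3.02]. Speed limits (rad/s): [2.22, 2.22, 2.79, 3.14, 3.14, 3.14].

## Interface

Orientations are given as [roll, pitch, yaw] about the fixed x, y, z axes, in that order (R = Rz(yaw) Ry(pitch) Rx(roll)).
In Python, from rig import monitor, imaging, r gives the robot as it stands.
- The arm moves only by the tool drive_tool, never from a script. Its argument "plan" is a list of rows, each an object of numbers: "x", "y", "z": the shift along the tool's x, y, z in units of 50 mm (1.0 is 50 mm); "ax", "ay", "az": the turn, a rotation vector about the tool's x, y, z in units of 6 degrees (1.0 is 6 degrees); "hand": the finger opening in mm, from 0 to 85.4. In form: [{"x": .., "y": .., "z": .., "ax": .., "ay": .., "az": .., "hand": ..}, ...]. A call has 1 to 8 rows; each row is the pose to reach, as a shift and turn from the pose commanded when the call began, along the tool's axes at that moment; what a row does not reach only later rows make up. A row lasts 1/10 s, in which the tool goes at most 50 mm and 8.59 degrees, less where a joint would pass 70% of its speed; a pose out of reach is approached as far as the arm can. A call with a gripper value outside its range is refused whole. The fingers move at their own pace and stop on an object; "grip_force" is the grip in N (left out, the last holds). Time passes only in rows, so rows that repeat a pose let the fingers close. It gives the time, the measured TCP pose, the force, the opening and the grip force at its end, in the units of the state.
- monitor.sense(): the state, without advancing time (a new reading comes with each control period).
- imaging.grab_frame(name): name is "scene" or "top"; returns the picture (480x640x3 uint8, red, green, blue); there is no depth.
- imaging.camera_info(name): a dict with "mtx" (3x3 intrinsics, pixels), "R" (3x3) and "t" (3): a world point X has camera coordinates R X + t. Camera axes: x right, y down, z forward; pixel columns grow to the right and rows downward; lengths in mm; the calibration is good to about 2 mm. A picture is of the moment at which its call begins. camera_info takes no time and is no camera call.
- r.sign_off(): hands the job in; it is judged then, once.
The state is a dict: "clock": time; "qpos": joint angles; "qvel": joint speeds; "joint_efforts": joint torques, N m; "eef_pos": TCP position; "tcp_rot": TCP orientation; "contact_force": force on the tool from outside, world axes, zero at the start; "wrist_torque": the same for the moment, N m; "opening": opening from 0.0 (shut) to 1.0 (fully open); "grasp_force": force on a finger pad.
Only numpy, scipy, OpenCV 4.12 (cv2) and the standard library are available. Lean on these libraries where they do the work, as an engineer would, in place of code of your own. Each camera call takes 0.05 s, during which the arm holds its last target. There are 200 camera calls.

## Working session

There is one attempt and no reset: what is moved stays moved. The work goes in short steps, Python scripts to look and compute and a tool call to move; the robot and the scene stay as the last step left them, time stands still between calls to the robot, and variables do not carry over. Pictures are saved under pics/ and viewed, at most 10 in all, crops included, and the job is handed in when it is done.

Besides the shell and the picture viewer there is one more tool, called after "Emit:" by a JSON object that holds its "api" and its "payload". drive_tool: Moves the arm, as the interface text tells. Its arguments: {"type":"object","properties":{"plan":{"type":"array","items":{"type":"object","properties":{"x":{"type":"number"},"y":{"type":"number"},"z":{"type":"number"},"ax":{"type":"number"},"ay":{"type":"number"},"az":{"type":"number"},"hand":{"type":"number"}}}},"grip_force":{"type":"number"}},"required":["plan"]}

```bash
mkdir -p pics; ls; python3 - <<'E'
from rig import monitor, imaging, r
import cv2
for n in ("scene","top"):
    cv2.imwrite(f"pics/{n}0.png",imaging.grab_frame(n)[:,:,::-1]); print(imaging.camera_info(n))
print(monitor.sense())
E
```

```text
pics
{'mtx': array([[597.47656919,   0.        , 325.64190099],
       [  0.        , 597.47656919, 240.4331838 ],
       [  0.        ,   0.        ,   1.        ]]), 'R': array([[-0.63607787,  0.77158595, -0.00775069],
       [ 0.63442888,  0.51723853, -0.57442519],
       [-0.43920945, -0.37029641, -0.81852039]]), 't': array([ 216.51010658, -338.86919859, 1564.39455349])}
{'mtx': array([[443.11968921,   0.        , 321.16791414],
       [  0.        , 443.11968921, 232.88736198],
       [  0.        ,   0.        ,   1.        ]]), 'R': array([[-0.01109521, -0.99992738, -0.00470498],
       [-0.98278227,  0.01177259, -0.18439201],
       [ 0.18443401,  0.0025781 , -0.98284152]]), 't': array([148.27578783, 532.48702351, 743.70178209])}
{'clock': 0.1, 'qpos': array([ 1.16462890e+00,  3.53583058e-01,  1.63408458e+00, -8.80888921e-06,
        1.15516811e+00, -2.40722381e-03]), 'qvel': array([-1.20373065e-03,  1.40767228e-05, -2.30875153e-03, -1.88352904e-03,
       -1.38275831e-03, -2.98310893e-04]), 'joint_efforts': array([ 1.01819103e-03, -6.06358695e+01, -3.42821789e+01,  6.19529806e-05,
        3.87207168e-03, -2.37652824e-05]), 'eef_pos': array([245.37255655, 574.31384769, 203.82353872]), 'tcp_rot': array([-3.14034954e+00,  5.06207425e-06,  2.73783602e+00]), 'contact_force': array([-0.3438604 ,  0.20398673, -0.38713946]), 'wrist_torque': array([-0.05758799, -0.026122  ,  0.01796448]), 'grasp_force': 0.0, 'opening': 1.0040099697754423}
```

View pics/scene0.png

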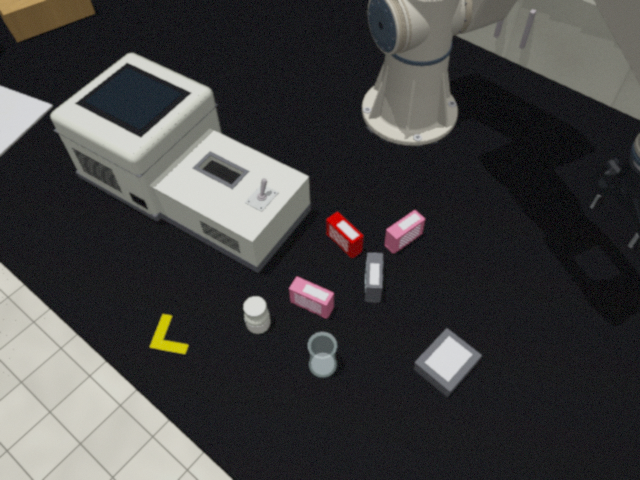

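View pics/top0.png

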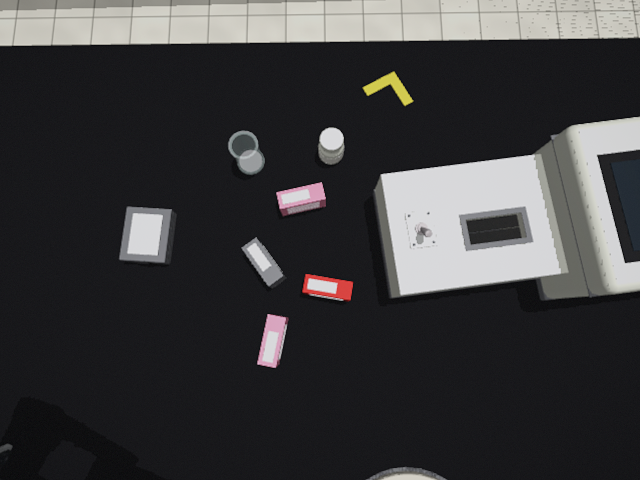

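```bash
python3 - <<'E'
import cv2,numpy as np
t=cv2.imread("pics/top0.png");s=cv2.imread("pics/scene0.png")
c=lambda im,x,y,w,h,k:cv2.resize(im[y:y+h,x:x+w],None,fx=k,fy=k,interpolation=cv2.INTER_CUBIC)
a=c(t,370,140,200,160,4)
cv2.imwrite("pics/c1.png",a)
b=np.hstack([c(t,230,225,66,75,6),c(s,350,240,66,75,6)])
cv2.imwrite("pics/c2.png",b)
E
```

```text
(no output)
```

View pics/c1.png

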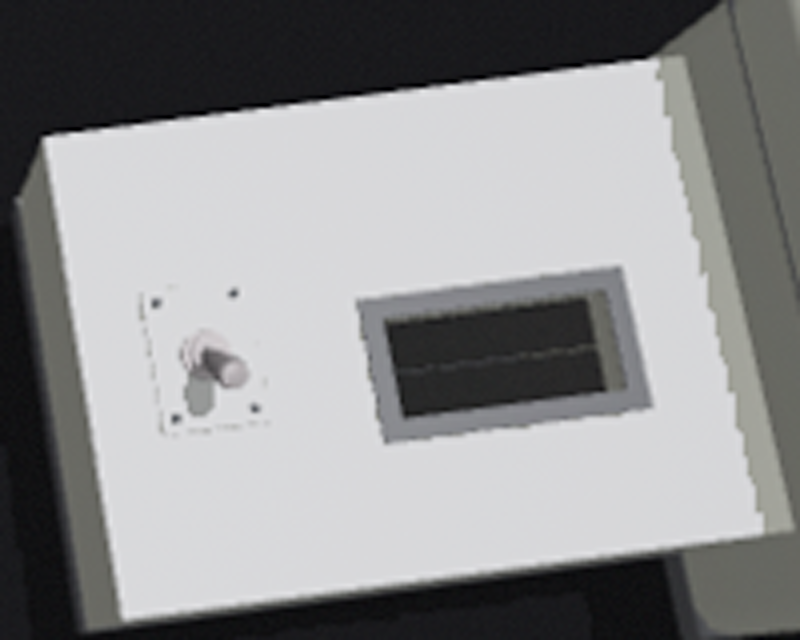

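View pics/c2.png

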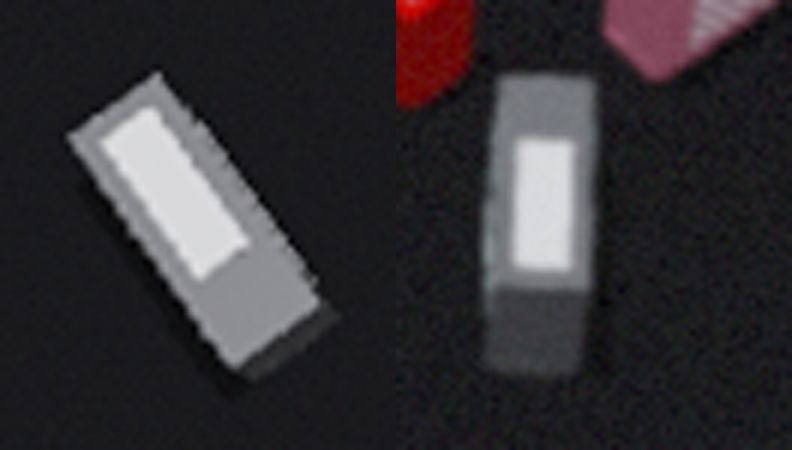

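The top view shows the port, toggle (leaning toward the image bottom, i.e. -x) and deck corners at crop px (43,137), (122,620), (660,58), (765,532). The grey magazine's top corners are at crop px (66,135), (158,72), (320,300), (236,370).

```bash
cat > h.py <<'E'
import numpy as np,cv2
from rig import monitor,imaging,r
from scipy.optimize import least_squares
CI={n:imaging.camera_info(n) for n in("scene","top")}
def proj(n,X):
    c=CI[n];return cv2.projectPoints(np.array(X,float).reshape(-1,1,3),cv2.Rodrigues(c["R"])[0],c["t"],c["mtx"],None)[0][:,0]
def place(p,L):
    x,y,a=p;L=np.array(L,float);o=L.copy()
    o[:,0]=x+np.cos(a)*L[:,0]-np.sin(a)*L[:,1];o[:,1]=y+np.sin(a)*L[:,0]+np.cos(a)*L[:,1];return o
def crop(P,x,y,k): return (np.array(P,float)+.5)/k-.5+[x,y]
def fit(obs,p0): # obs: list (cam, local pts, px)
    f=lambda p:np.concatenate([(proj(n,place(p,L))-P).ravel() for n,L,P in obs])
    s=least_squares(f,p0,x_scale=[10,10,.1]);return s.x,s.fun.reshape(-1,2)
E
cat > fit0.py <<'E'
from h import *
D=[[115,170,125],[115,-100,125],[-85,-100,125],[-85,170,125]]
M=[[21,46,125],[21,-46,125],[-21,-46,125],[-21,46,125]]
dp=crop([(43,137),(660,58),(765,532),(122,620)],370,140,4)
mp=crop([(385,322),(606,290),(628,388),(402,418)],370,140,4)
for o in ([("top",D,dp)],[("top",M,mp)],[("top",D,dp),("top",M,mp)]):
    p,res=fit(o,[500,-200,0]);print(p.round(3),res.round(1).tolist())
G=[[42,16,60],[42,-16,60],[-42,-16,60],[-42,16,60]]
tp=crop([(66,135),(158,72),(320,300),(236,370)],230,225,6)
sp=crop([(200,75),(101,75),(91,288),(196,290)],350,240,6)
q0=[480,170,.5]
for o in ([("top",G,tp)],[("scene",G,np.roll(sp,-2,0))],[("scene",G,sp)],):
    q,res=fit(o,q0);print(q.round(3),res.round(1).tolist())
s=cv2.imread("pics/scene0.png")
for X in place(p,D+M+[[15,120,125]]): print(X.round(),proj("scene",[X]).round(1))
k=4;a=cv2.resize(s[125:275,140:320],None,fx=k,fy=k,interpolation=cv2.INTER_CUBIC)
for u in proj("scene",place(p,D+M)): cv2.circle(a,tuple(int(v) for v in (u-[140,125]+.5)*k),3,(0,0,255),1)
cv2.imwrite("pics/c3.png",a)
E
python3 fit0.py
```

```text
[ 5.24279e+02 -1.34763e+02  1.21000e-01] [[-3.2, 0.3], [2.4, -0.5], [4.0, -0.4], [-3.3, 0.2]]
[ 5.24439e+02 -1.41046e+02  1.24000e-01] [[-0.4, -0.7], [-0.1, -0.2], [0.1, 0.4], [0.4, 0.6]]
[ 5.24365e+02 -1.37916e+02  1.22000e-01] [[-1.3, 0.4], [4.2, -0.7], [6.0, -0.6], [-1.2, 0.2], [-2.3, -0.7], [-2.0, -0.1], [-1.9, 0.5], [-1.6, 0.6]]
[483.58  246.092   0.627] [[0.2, 0.2], [-0.2, 0.0], [0.5, 0.2], [-0.5, -0.4]]
[481.819 244.648   0.616] [[16.8, 0.2], [-16.8, -1.1], [-16.0, -0.2], [15.9, 0.7]]
[481.819 244.648  -2.526] [[-16.0, -0.2], [15.9, 0.7], [16.8, 0.2], [-16.8, -1.1]]
[618.  45. 125.] [[252.9 242.7]]
[ 651. -223.  125.] [[149.8 186.7]]
[ 452. -248.  125.] [[209.7 129.4]]
[419.  20. 125.] [[309.  177.4]]
[540. -90. 125.] [[232.1 186. ]]
[ 551. -181.  125.] [[198.2 168.6]]
[ 509. -186.  125.] [[210.5 156.4]]
[498. -95. 125.] [[244.2 173.2]]
[525. -17. 125.] [[262.3 198.6]]
```

View pics/c3.png

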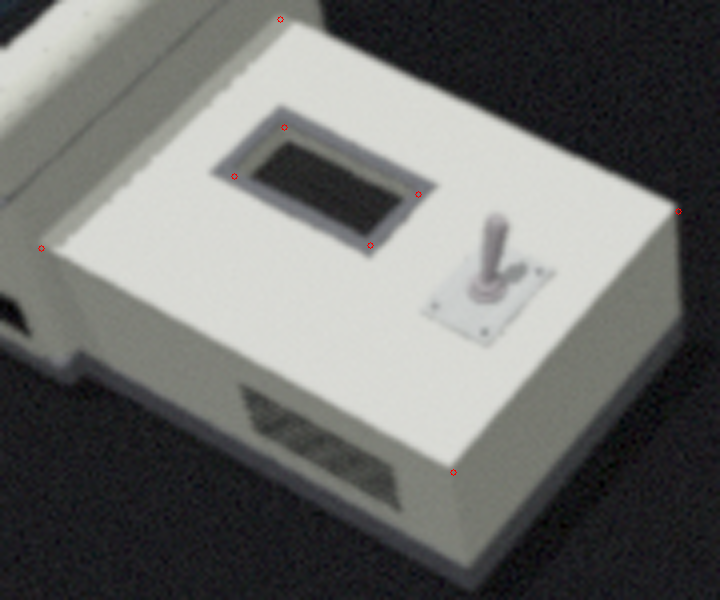

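The scene view confirms the port at about (317,180) in the crop. The circles are a few pixels off because the optics-side "corners" are only a trim boundary, so I'm refitting without them.

```bash
cat > fit1.py <<'E'
from h import *
D=[[115,170,125],[-85,170,125]]
M=[[21,46,125],[21,-46,125],[-21,-46,125],[-21,46,125]]
dp=crop([(43,137),(122,620)],370,140,4)
mp=crop([(385,322),(606,290),(628,388),(402,418)],370,140,4)
ds=crop([(452,468),(680,207)],140,125,4)
ms=crop([(368,240),(233,175),(284,124),(414,192)],140,125,4)
for o in ([("top",D,dp),("top",M,mp)],[("scene",D,ds),("scene",M,ms)],[("top",D,dp),("top",M,mp),("scene",D,ds),("scene",M,ms)]):
    p,res=fit(o,[500,-200,0]);print(p.round(3),res.round(1).tolist())
G=[[42,16,60],[42,-16,60],[-42,-16,60],[-42,16,60]]
tp=crop([(66,135),(158,72),(320,300),(236,370)],230,225,6)
sp=crop([(200,75),(101,75),(91,288),(196,290)],350,240,6)
for sh in range(4):
    q,res=fit([("top",G,tp),("scene",G,np.roll(sp[::-1],sh,0))],[483,246,.62]);print(q.round(3),abs(res).max().round(1))
E
python3 fit1.py
```

```text
[ 5.24450e+02 -1.40682e+02  1.20000e-01] [[0.5, 0.1], [0.4, -0.1], [-0.6, -0.9], [-0.2, -0.1], [-0.2, 0.5], [0.1, 0.4]]
[ 5.23171e+02 -1.39913e+02  1.24000e-01] [[0.2, 0.1], [-1.0, 0.1], [0.3, 0.5], [0.1, -0.6], [-0.4, 0.0], [0.8, -0.2]]
[ 5.23973e+02 -1.40343e+02  1.21000e-01] [[0.2, 0.5], [0.3, 0.4], [-0.8, -0.5], [-0.4, 0.1], [-0.3, 0.8], [-0.0, 0.8], [-0.5, 0.3], [-1.4, 0.4], [-0.2, 0.7], [-0.3, -0.5], [-0.7, 0.1], [0.4, -0.0]]
[483.07  245.642   0.625] 1.2
[482.619 245.309   0.987] 32.8
[482.029 244.831   0.589] 36.1
[4.82809e+02 2.45303e+02 2.53000e-01] 31.2
```

```bash
cat >> h.py <<'E'
from scipy.spatial.transform import Rotation as Ro
S=(524,-140.5,.121)
def sc(x,y,z): return place(S,[[x,y,z]])[0]
def go(X,yaw,cur=None):
    s=monitor.sense(); p,e=(s["eef_pos"],s["tcp_rot"]) if cur is None else cur
    R=Ro.from_euler("xyz",e); d=R.inv().apply(np.array(X)-p)/50
    w=(R.inv()*Ro.from_euler("xyz",[np.pi,0,yaw])).as_rotvec(degrees=True)/6
    print("move",d.round(3),"turn",w.round(3),"| clock",s["clock"],s["eef_pos"].round(1),s["tcp_rot"].round(3),s["contact_force"].round(1),s["opening"],s["grasp_force"])
E
python3 -c "
from h import *
go([483,245.6,130],.625)"
```

```text
move [-6.953 -4.177  1.482] turn [-7.0000e-03  1.3000e-02  2.0176e+01] | clock 0.1 [245.4 574.3 203.8] [-3.14   0.     2.738] [-0.3  0.2 -0.4] 1.0040099697754423 0.0
```

Emit:
{"api": "drive_tool", "payload": {"plan": [{"x": -6.95,"y": -4.18,"z": 1.48,"az": 20.18,"hand": 70},{"x": -6.95,"y": -4.18,"z": 1.48,"az": 20.18,"hand": 70},{"x": -6.95,"y": -4.18,"z": 1.48,"az": 20.18,"hand": 70},{"x": -6.95,"y": -4.18,"z": 1.48,"az": 20.18,"hand": 70},{"x": -6.95,"y": -4.18,"z": 1.48,"az": 20.18,"hand": 70},{"x": -6.95,"y": -4.18,"z": 1.48,"az": 20.18,"hand": 70},{"x": -6.95,"y": -4.18,"z": 1.48,"az": 20.18,"hand": 70},{"x": -6.95,"y": -4.18,"z": 1.48,"az": 20.18,"hand": 70}]}}

```text
invalid input
```

```bash
python3 -c "
from h import *
go([483,245.6,130],.625)"
```

```text
move [-6.953 -4.177  1.482] turn [-7.0000e-03  1.3000e-02  2.0176e+01] | clock 0.1 [245.4 574.3 203.8] [-3.14   0.     2.738] [-0.3  0.2 -0.4] 1.0040099697754423 0.0
```

Emit:
{"api": "drive_tool", "payload": {"plan": [{"x": -6.95,"y": -4.18,"z": 1.48,"ax": 0,"ay": 0,"az": 20.18,"hand": 70},{"x": -6.95,"y": -4.18,"z": 1.48,"ax": 0,"ay": 0,"az": 20.18,"hand": 70},{"x": -6.95,"y": -4.18,"z": 1.48,"ax": 0,"ay": 0,"az": 20.18,"hand": 70},{"x": -6.95,"y": -4.18,"z": 1.48,"ax": 0,"ay": 0,"az": 20.18,"hand": 70},{"x": -6.95,"y": -4.18,"z": 1.48,"ax": 0,"ay": 0,"az": 20.18,"hand": 70},{"x": -6.95,"y": -4.18,"z": 1.48,"ax": 0,"ay": 0,"az": 20.18,"hand": 70},{"x": -6.95,"y": -4.18,"z": 1.48,"ax": 0,"ay": 0,"az": 20.18,"hand": 70},{"x": -6.95,"y": -4.18,"z": 1.48,"ax": 0,"ay": 0,"az": 20.18,"hand": 70}]}}

```text
clock: 0.9
eef_pos: [476.7, 253.9, 132.2]
tcp_rot: [-3.141, 0.0, 1.532]
contact_force: [1.5, 0.4, -0.5]
opening: 0.821
grasp_force: 0.0
```

```bash
python3 -c "
from h import *
go([483,245.6,130],.625)"
```

```text
move [-0.161  0.132  0.045] turn [-1.000e-03  1.000e-03  8.659e+00] | clock 0.9 [476.7 253.9 132.2] [-3.141  0.     1.532] [ 1.5  0.4 -0.5] 0.8207819631768183 0.0
```

Emit:
{"api": "drive_tool", "payload": {"plan": [{"x": 0,"y": 0,"z": 0,"ax": 0,"ay": 0,"az": 8.6,"hand": 70},{"x": 0,"y": 0,"z": 0,"ax": 0,"ay": 0,"az": 8.6,"hand": 70},{"x": 0,"y": 0,"z": 0,"ax": 0,"ay": 0,"az": 8.6,"hand": 70},{"x": 0,"y": 0,"z": 0,"ax": 0,"ay": 0,"az": 8.6,"hand": 70},{"x": 0,"y": 0,"z": 0,"ax": 0,"ay": 0,"az": 8.6,"hand": 70},{"x": 0,"y": 0,"z": 0,"ax": 0,"ay": 0,"az": 8.6,"hand": 70},{"x": 0,"y": 0,"z": 0,"ax": 0,"ay": 0,"az": 8.6,"hand": 70},{"x": 0,"y": 0,"z": 0,"ax": 0,"ay": 0,"az": 8.6,"hand": 70}]}}

```text
clock: 1.7
eef_pos: [475.8, 255.6, 132.5]
tcp_rot: [-3.142, 0.0, 0.642]
contact_force: [0.3, 0.1, 0.4]
opening: 0.82
grasp_force: 0.0
```

```bash
python3 -c "
from h import *
go([483,245.6,25],.625)"
```

```text
move [-0.004  0.248  2.149] turn [-0.001  0.005  0.159] | clock 1.7 [475.8 255.6 132.5] [-3.142  0.     0.642] [0.3 0.1 0.4] 0.8196163803235149 0.0
```

Emit:
{"api": "drive_tool", "payload": {"plan": [{"x": 0,"y": 0.25,"z": 0.4,"ax": 0,"ay": 0,"az": 0.15,"hand": 70},{"x": 0,"y": 0.25,"z": 1,"ax": 0,"ay": 0,"az": 0.15,"hand": 70},{"x": 0,"y": 0.25,"z": 1.5,"ax": 0,"ay": 0,"az": 0.15,"hand": 70},{"x": 0,"y": 0.25,"z": 1.9,"ax": 0,"ay": 0,"az": 0.15,"hand": 70},{"x": 0,"y": 0.25,"z": 2.15,"ax": 0,"ay": 0,"az": 0.15,"hand": 70},{"x": 0,"y": 0.25,"z": 2.15,"ax": 0,"ay": 0,"az": 0.15,"hand": 70},{"x": 0,"y": 0.25,"z": 2.15,"ax": 0,"ay": 0,"az": 0.15,"hand": 70}]}}

```text
clock: 2.4
eef_pos: [483.7, 245.9, 25.6]
tcp_rot: [3.142, -0.0, 0.623]
contact_force: [-0.3, 0.3, 0.2]
opening: 0.822
grasp_force: 0.0
```

Emit:
{"api": "drive_tool", "payload": {"plan": [{"x": 0,"y": 0,"z": 0,"ax": 0,"ay": 0,"az": 0,"hand": 25},{"x": 0,"y": 0,"z": 0,"ax": 0,"ay": 0,"az": 0,"hand": 25},{"x": 0,"y": 0,"z": 0,"ax": 0,"ay": 0,"az": 0,"hand": 25},{"x": 0,"y": 0,"z": 0,"ax": 0,"ay": 0,"az": 0,"hand": 25},{"x": 0,"y": 0,"z": 0,"ax": 0,"ay": 0,"az": 0,"hand": 25},{"x": 0,"y": 0,"z": 0,"ax": 0,"ay": 0,"az": 0,"hand": 25}], "grip_force": 30}}

```text
clock: 3.0
eef_pos: [484.0, 246.0, 26.2]
tcp_rot: [3.141, -0.001, 0.622]
contact_force: [-1.3, -0.8, 5.5]
opening: 0.363
grasp_force: 29.4
```

```bash
python3 -c "
from h import *
cv2.imwrite('pics/s1.png',np.hstack([imaging.grab_frame(n)[y:y+200,x:x+200,::-1] for n,x,y in(('top',170,170),('scene',280,170))]).repeat(2,0).repeat(2,1))
go([483,245.6,25],.625)"
```

```text
move [-0.021 -0.005  0.023] turn [ 0.002 -0.014 -0.032] | clock 3.1 [484.  246.   26.2] [ 3.141e+00 -1.000e-03  6.220e-01] [-1.  -0.6  5.7] 0.36450875664818694 29.41363513469696
```

View pics/s1.png

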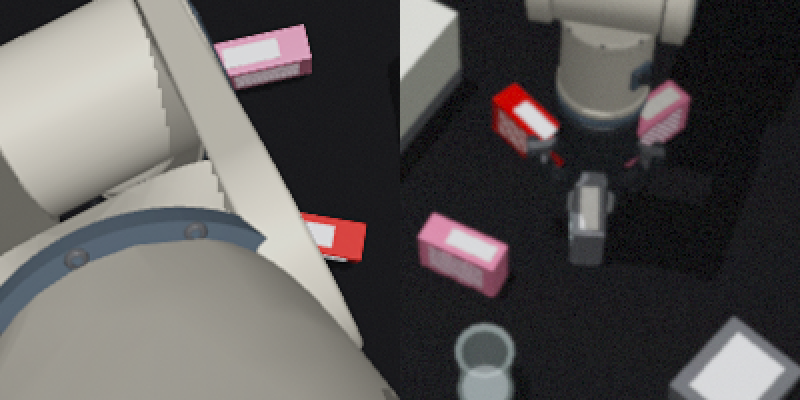

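The scene shows the magazine standing between the fingers (crop px ~(590,215)); opening 31 mm and 29 N confirm the grip. Lifting now.

Emit:
{"api": "drive_tool", "payload": {"plan": [{"x": 0,"y": 0,"z": -0.3,"ax": 0,"ay": 0,"az": 0,"hand": 25},{"x": 0,"y": 0,"z": -0.9,"ax": 0,"ay": 0,"az": 0,"hand": 25},{"x": 0,"y": 0,"z": -1.6,"ax": 0,"ay": 0,"az": 0,"hand": 25},{"x": 0,"y": 0,"z": -2.4,"ax": 0,"ay": 0,"az": 0,"hand": 25},{"x": 0,"y": 0,"z": -3.2,"ax": 0,"ay": 0,"az": 0,"hand": 25},{"x": 0,"y": 0,"z": -4,"ax": 0,"ay": 0,"az": 0,"hand": 25},{"x": 0,"y": 0,"z": -4.4,"ax": 0,"ay": 0,"az": 0,"hand": 25},{"x": 0,"y": 0,"z": -4.4,"ax": 0,"ay": 0,"az": 0,"hand": 25}], "grip_force": 40}}

```text
clock: 3.9
eef_pos: [485.1, 246.5, 248.8]
tcp_rot: [3.141, -0.006, 0.622]
contact_force: [0.9, 0.2, -0.7]
opening: 0.357
grasp_force: 39.9
```

```bash
python3 -c "
from h import *
go(sc(0,0,245),S[2]+np.pi/2)"
```

```text
move [-3.875  6.746  0.059] turn [  0.041  -0.05  -10.219] | clock 3.9 [485.1 246.5 248.8] [ 3.141 -0.006  0.622] [ 0.9  0.2 -0.7] 0.35727699516157413 39.89725112915039
```

Emit:
{"api": "drive_tool", "payload": {"plan": [{"x": -0.3,"y": 0.5,"z": 0,"ax": 0,"ay": 0,"az": -1,"hand": 25},{"x": -0.75,"y": 1.3,"z": 0,"ax": 0,"ay": 0,"az": -2.1,"hand": 25},{"x": -1.2,"y": 2.1,"z": 0,"ax": 0,"ay": 0,"az": -3.3,"hand": 25},{"x": -1.65,"y": 2.9,"z": 0,"ax": 0,"ay": 0,"az": -4.5,"hand": 25},{"x": -2.1,"y": 3.7,"z": 0,"ax": 0,"ay": 0,"az": -5.7,"hand": 25},{"x": -2.6,"y": 4.5,"z": 0,"ax": 0,"ay": 0,"az": -6.9,"hand": 25},{"x": -3.05,"y": 5.3,"z": 0,"ax": 0,"ay": 0,"az": -8.1,"hand": 25},{"x": -3.4,"y": 5.9,"z": 0,"ax": 0,"ay": 0,"az": -9.2,"hand": 25}]}}

```text
clock: 4.7
eef_pos: [516.0, -95.6, 243.6]
tcp_rot: [-3.14, 0.0, 1.589]
contact_force: [0.3, 0.3, -0.8]
opening: 0.356
grasp_force: 40.0
```

Emit:
{"api": "drive_tool", "payload": {"plan": [{"x": 0,"y": 0,"z": 0,"ax": 0,"ay": 0,"az": -1,"hand": 25},{"x": 0,"y": 0,"z": 0,"ax": 0,"ay": 0,"az": -1,"hand": 25},{"x": 0,"y": 0,"z": 0,"ax": 0,"ay": 0,"az": -1,"hand": 25},{"x": 0,"y": 0,"z": 0,"ax": 0,"ay": 0,"az": -1,"hand": 25}]}}

```text
clock: 5.1
eef_pos: [516.6, -92.4, 244.6]
tcp_rot: [-3.141, -0.0, 1.688]
contact_force: [-0.1, 0.9, -1.5]
opening: 0.357
grasp_force: 40.0
```

```bash
python3 -c "
from h import *
go(sc(0,0,185),S[2]+np.pi/2)"
```

```text
move [-0.974  0.035  1.191] turn [-0.008 -0.003 -0.033] | clock 5.1 [516.6 -92.4 244.6] [-3.141 -0.     1.688] [-0.1  0.9 -1.5] 0.3572842582488767 39.95052874088287
```

Emit:
{"api": "drive_tool", "payload": {"plan": [{"x": -0.4,"y": 0.04,"z": 0.1,"ax": 0,"ay": 0,"az": 0,"hand": 25},{"x": -0.98,"y": 0.04,"z": 0.4,"ax": 0,"ay": 0,"az": 0,"hand": 25},{"x": -0.98,"y": 0.04,"z": 0.9,"ax": 0,"ay": 0,"az": 0,"hand": 25},{"x": -0.98,"y": 0.04,"z": 1.3,"ax": 0,"ay": 0,"az": 0,"hand": 25},{"x": -0.98,"y": 0.04,"z": 1.3,"ax": 0,"ay": 0,"az": 0,"hand": 25},{"x": -0.98,"y": 0.04,"z": 1.3,"ax": 0,"ay": 0,"az": 0,"hand": 25}]}}

```text
clock: 5.7
eef_pos: [524.8, -140.9, 180.4]
tcp_rot: [-3.141, -0.0, 1.69]
contact_force: [-0.1, 0.8, 0.2]
opening: 0.359
grasp_force: 40.0
```

```bash
python3 -c "
from h import *
cv2.imwrite('pics/s2.png',np.hstack([cv2.resize(imaging.grab_frame(n)[y:y+100,x:x+100,::-1],None,fx=4,fy=4,interpolation=2) for n,x,y in(('top',440,180),('scene',180,110))]))
go(sc(0,0,139),S[2]+np.pi/2)"
```

```text
move [ 0.02  -0.032  0.848] turn [ 0.016  0.006 -0.018] | clock 5.8 [ 525.6 -141.3  181.4] [3.14e+00 1.00e-03 1.69e+00] [-0.4  0.6 -1.1] 0.3595482256765522 39.973949790000916
```

View pics/s2.png

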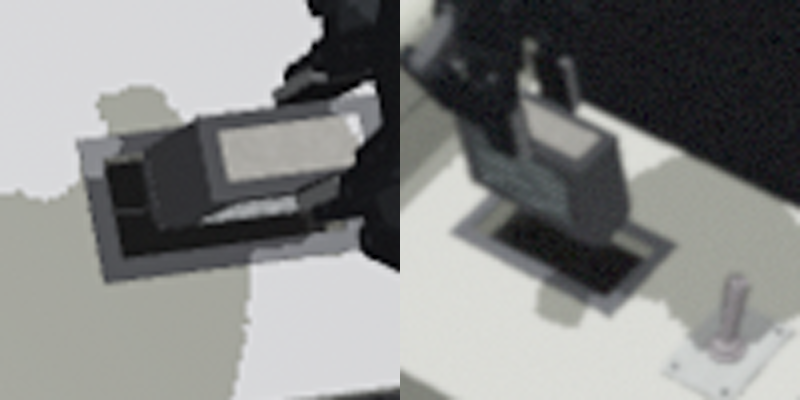

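Magazine is held upright over the port; in the top crop its left-end top corners are near (203,120) and (207,222), foot corners near (150,150) and (158,230). Checking against prediction.

```bash
python3 -c "
from h import *
q=(525.4,-141.2,1.69)
for n,x,y in(('top',440,180),('scene',180,110)):
  for z in (155.2,161.2,215.2):
    print(n,z,((proj(n,place(q,[[42,16,z],[42,-16,z],[-42,-16,z],[-42,16,z]]))-[x,y]+.5)*4).round().tolist())
"
```

```text
top 155.2 [[157.0, 231.0], [141.0, 151.0], [353.0, 123.0], [371.0, 203.0]]
top 161.2 [[163.0, 229.0], [146.0, 148.0], [360.0, 120.0], [378.0, 200.0]]
top 215.2 [[216.0, 202.0], [198.0, 114.0], [430.0, 84.0], [450.0, 171.0]]
scene 155.2 [[234.0, 218.0], [196.0, 257.0], [71.0, 193.0], [109.0, 156.0]]
scene 161.2 [[233.0, 210.0], [195.0, 249.0], [69.0, 185.0], [107.0, 148.0]]
scene 215.2 [[219.0, 137.0], [179.0, 177.0], [49.0, 112.0], [89.0, 74.0]]
```

Emit:
{"api": "drive_tool", "payload": {"plan": [{"x": 0.04,"y": -0.03,"z": 0.1,"ax": 0,"ay": 0,"az": 0,"hand": 25},{"x": 0.04,"y": -0.03,"z": 0.3,"ax": 0,"ay": 0,"az": 0,"hand": 25},{"x": 0.04,"y": -0.03,"z": 0.5,"ax": 0,"ay": 0,"az": 0,"hand": 25},{"x": 0.04,"y": -0.03,"z": 0.6,"ax": 0,"ay": 0,"az": 0,"hand": 25},{"x": 0.04,"y": -0.03,"z": 0.66,"ax": 0,"ay": 0,"az": 0,"hand": 25},{"x": 0.04,"y": -0.03,"z": 0.72,"ax": 0,"ay": 0,"az": 0,"hand": 25},{"x": 0.04,"y": -0.03,"z": 0.72,"ax": 0,"ay": 0,"az": 0,"hand": 25}]}}

```text
clock: 6.5
eef_pos: [522.9, -139.7, 143.8]
tcp_rot: [-3.141, -0.0, 1.69]
contact_force: [-0.9, -0.7, -1.3]
opening: 0.357
grasp_force: 40.0
```

Emit:
{"api": "drive_tool", "payload": {"plan": [{"x": 0,"y": 0,"z": 0.05,"ax": 0,"ay": 0,"az": 0,"hand": 25},{"x": 0,"y": 0,"z": 0.1,"ax": 0,"ay": 0,"az": 0,"hand": 25},{"x": 0,"y": 0,"z": 0.14,"ax": 0,"ay": 0,"az": 0,"hand": 25},{"x": 0,"y": 0,"z": 0.14,"ax": 0,"ay": 0,"az": 0,"hand": 25}]}}

```text
clock: 6.9
eef_pos: [523.4, -139.8, 137.5]
tcp_rot: [3.141, 0.0, 1.69]
contact_force: [-0.9, 0.2, 4.8]
opening: 0.364
grasp_force: 40.5
```

```bash
python3 -c "
from h import *
go(sc(0,1.2,139),S[2]+np.pi/2)"
```

```text
move [ 0.009  0.01  -0.03 ] turn [ 0.007  0.003 -0.02 ] | clock 6.9 [ 523.4 -139.8  137.5] [3.141 0.    1.69 ] [-0.9  0.2  4.8] 0.3640851756921333 40.54349362850189
```

Emit:
{"api": "drive_tool", "payload": {"plan": [{"x": 0,"y": 0,"z": -0.02,"ax": 0,"ay": 0,"az": 0,"hand": 34},{"x": 0,"y": 0,"z": -0.02,"ax": 0,"ay": 0,"az": 0,"hand": 38},{"x": 0,"y": 0,"z": -0.02,"ax": 0,"ay": 0,"az": 0,"hand": 60},{"x": 0,"y": 0,"z": -0.02,"ax": 0,"ay": 0,"az": 0,"hand": 60},{"x": 0,"y": 0,"z": -0.02,"ax": 0,"ay": 0,"az": 0,"hand": 60},{"x": 0,"y": 0,"z": -0.02,"ax": 0,"ay": 0,"az": 0,"hand": 60}]}}

```text
clock: 7.5
eef_pos: [523.0, -139.7, 138.1]
tcp_rot: [-3.141, -0.0, 1.69]
contact_force: [1.4, 0.2, 0.1]
opening: 0.702
grasp_force: 0.0
```

Emit:
{"api": "drive_tool", "payload": {"plan": [{"x": 0,"y": 0,"z": -0.3,"ax": 0,"ay": 0,"az": 0,"hand": 60},{"x": 0,"y": 0,"z": -0.8,"ax": 0,"ay": 0,"az": 0,"hand": 60},{"x": 0,"y": 0,"z": -1.4,"ax": 0,"ay": 0,"az": 0,"hand": 60},{"x": 0,"y": 0,"z": -1.8,"ax": 0,"ay": 0,"az": 0,"hand": 60},{"x": 0,"y": 0,"z": -1.8,"ax": 0,"ay": 0,"az": 0,"hand": 0},{"x": 0,"y": 0,"z": -1.8,"ax": 0,"ay": 0,"az": 0,"hand": 0}], "grip_force": 20}}

```text
clock: 8.1
eef_pos: [523.0, -139.7, 228.1]
tcp_rot: [3.141, 0.0, 1.69]
contact_force: [-0.1, -0.3, -0.8]
opening: 0.37
grasp_force: 0.0
```

```bash
python3 -c "
from h import *
cv2.imwrite('pics/s3.png',np.hstack([cv2.resize(imaging.grab_frame(n)[y:y+100,x:x+100,::-1],None,fx=4,fy=4,interpolation=2) for n,x,y in(('top',440,180),('scene',180,110))]))
go(sc(0,0,200),S[2])
q=(*sc(0,0,0)[:2],1.692)
for n,x,y in(('top',440,180),('scene',180,110)):
    z=173;print(n,z,((proj(n,place(q,[[42,16,z],[42,-16,z],[-42,-16,z],[-42,16,z]]))-[x,y]+.5)*4).round().tolist())
"
```

```text
move [-0.024  0.032  0.539] turn [-1.8000e-02  7.0000e-03  1.4979e+01] | clock 8.2 [ 522.3 -139.5  227. ] [-3.14e+00 -1.00e-03  1.69e+00] [1.  0.2 0.1] 0.1927252443363907 0.0
top 173 [[172.0, 227.0], [155.0, 145.0], [373.0, 116.0], [392.0, 198.0]]
scene 173 [[233.0, 194.0], [194.0, 233.0], [67.0, 169.0], [106.0, 131.0]]
```

View pics/s3.png

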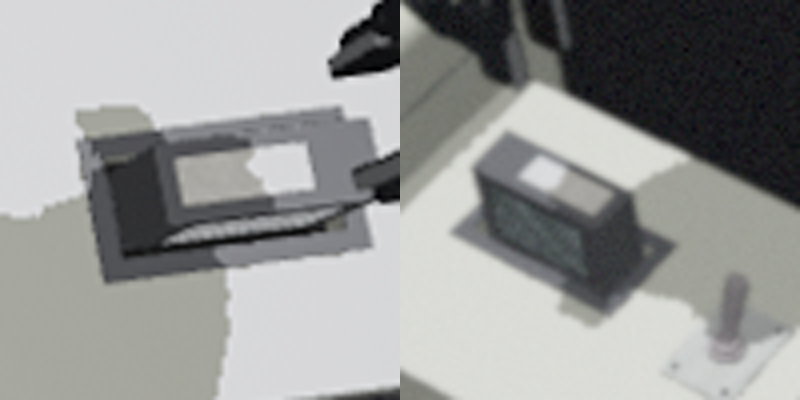

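The magazine stands upright in the port on the flaps (top view corners near (158,148), (168,220), as predicted). Turning the shut fingers to press.

Emit:
{"api": "drive_tool", "payload": {"plan": [{"x": -0.02,"y": 0.02,"z": 0,"ax": 0,"ay": 0,"az": 1.4,"hand": 0},{"x": -0.02,"y": 0.02,"z": 0,"ax": 0,"ay": 0,"az": 2.8,"hand": 0},{"x": -0.02,"y": 0.02,"z": 0,"ax": 0,"ay": 0,"az": 4.2,"hand": 0},{"x": -0.02,"y": 0.02,"z": 0,"ax": 0,"ay": 0,"az": 5.6,"hand": 0},{"x": -0.02,"y": 0.02,"z": 0,"ax": 0,"ay": 0,"az": 7,"hand": 0},{"x": -0.02,"y": 0.02,"z": 0,"ax": 0,"ay": 0,"az": 8.4,"hand": 0},{"x": -0.02,"y": 0.02,"z": 0,"ax": 0,"ay": 0,"az": 9.8,"hand": 0},{"x": -0.02,"y": 0.02,"z": 0,"ax": 0,"ay": 0,"az": 11.2,"hand": 0}]}}

```text
clock: 9.0
eef_pos: [523.4, -140.4, 226.7]
tcp_rot: [-3.14, 0.002, 0.511]
contact_force: [0.6, -0.5, -0.0]
opening: -0.005
grasp_force: 0.0
```

Emit:
{"api": "drive_tool", "payload": {"plan": [{"x": 0,"y": 0,"z": 0,"ax": 0,"ay": 0,"az": 1.4,"hand": 0},{"x": 0,"y": 0,"z": 0,"ax": 0,"ay": 0,"az": 2.8,"hand": 0},{"x": 0,"y": 0,"z": 0,"ax": 0,"ay": 0,"az": 3.78,"hand": 0},{"x": 0,"y": 0,"z": 0,"ax": 0,"ay": 0,"az": 3.78,"hand": 0},{"x": 0,"y": 0,"z": 0,"ax": 0,"ay": 0,"az": 3.78,"hand": 0}]}}

```text
clock: 9.5
eef_pos: [523.7, -140.5, 227.3]
tcp_rot: [-3.141, 0.001, 0.124]
contact_force: [0.4, -0.2, -0.3]
opening: 0.001
grasp_force: 0.0
```

```bash
python3 -c "
from h import *
go(sc(0,0,178),S[2])"
```

```text
move [0.008 0.002 0.985] turn [-0.006  0.013  0.029] | clock 9.5 [ 523.7 -140.5  227.3] [-3.141e+00  1.000e-03  1.240e-01] [ 0.4 -0.2 -0.3] 0.0011248313291293054 0.0
```

Press in stages, from 227 to about 120 first.

Emit:
{"api": "drive_tool", "payload": {"plan": [{"x": 0,"y": 0,"z": 0.4,"ax": 0,"ay": 0,"az": 0,"hand": 0},{"x": 0,"y": 0,"z": 0.8,"ax": 0,"ay": 0,"az": 0,"hand": 0},{"x": 0,"y": 0,"z": 1,"ax": 0,"ay": 0,"az": 0,"hand": 0},{"x": 0,"y": 0,"z": 1.15,"ax": 0,"ay": 0,"az": 0,"hand": 0},{"x": 0,"y": 0,"z": 1.3,"ax": 0,"ay": 0,"az": 0,"hand": 0},{"x": 0,"y": 0,"z": 1.45,"ax": 0,"ay": 0,"az": 0,"hand": 0},{"x": 0,"y": 0,"z": 1.6,"ax": 0,"ay": 0,"az": 0,"hand": 0}]}}

```text
clock: 10.2
eef_pos: [524.5, -140.7, 148.0]
tcp_rot: [3.141, -0.001, 0.121]
contact_force: [-0.6, 0.3, -0.2]
opening: 0.0
grasp_force: 0.0
```

Emit:
{"api": "drive_tool", "payload": {"plan": [{"x": 0,"y": 0,"z": 0.15,"ax": 0,"ay": 0,"az": 0,"hand": 0},{"x": 0,"y": 0,"z": 0.3,"ax": 0,"ay": 0,"az": 0,"hand": 0},{"x": 0,"y": 0,"z": 0.45,"ax": 0,"ay": 0,"az": 0,"hand": 0},{"x": 0,"y": 0,"z": 0.6,"ax": 0,"ay": 0,"az": 0,"hand": 0},{"x": 0,"y": 0,"z": 0.6,"ax": 0,"ay": 0,"az": 0,"hand": 0}]}}

```text
clock: 10.7
eef_pos: [523.4, -140.4, 117.1]
tcp_rot: [-3.141, 0.002, 0.121]
contact_force: [-0.3, 0.3, -0.4]
opening: -0.001
grasp_force: 0.0
```

Emit:
{"api": "drive_tool", "payload": {"plan": [{"x": 0,"y": 0,"z": 0.12,"ax": 0,"ay": 0,"az": 0,"hand": 0},{"x": 0,"y": 0,"z": 0.24,"ax": 0,"ay": 0,"az": 0,"hand": 0},{"x": 0,"y": 0,"z": 0.36,"ax": 0,"ay": 0,"az": 0,"hand": 0},{"x": 0,"y": 0,"z": 0.46,"ax": 0,"ay": 0,"az": 0,"hand": 0},{"x": 0,"y": 0,"z": 0.54,"ax": 0,"ay": 0,"az": 0,"hand": 0},{"x": 0,"y": 0,"z": 0.58,"ax": 0,"ay": 0,"az": 0,"hand": 0},{"x": 0,"y": 0,"z": 0.58,"ax": 0,"ay": 0,"az": 0,"hand": 0}]}}

```text
clock: 11.4
eef_pos: [523.9, -140.5, 88.8]
tcp_rot: [-3.141, 0.001, 0.121]
contact_force: [0.2, 0.1, -0.2]
opening: 0.001
grasp_force: 0.0
```

Emit:
{"api": "drive_tool", "payload": {"plan": [{"x": 0,"y": 0,"z": 0.02,"ax": 0,"ay": 0,"az": 0,"hand": 0},{"x": 0,"y": 0,"z": 0.04,"ax": 0,"ay": 0,"az": 0,"hand": 0},{"x": 0,"y": 0,"z": 0.04,"ax": 0,"ay": 0,"az": 0,"hand": 0}]}}

```text
clock: 11.7
eef_pos: [524.2, -140.6, 87.2]
tcp_rot: [3.142, -0.0, 0.121]
contact_force: [-0.4, 0.1, 0.2]
opening: -0.001
grasp_force: 0.0
```

Emit:
{"api": "drive_tool", "payload": {"plan": [{"x": 0,"y": 0,"z": 0.02,"ax": 0,"ay": 0,"az": 0,"hand": 0},{"x": 0,"y": 0,"z": 0.03,"ax": 0,"ay": 0,"az": 0,"hand": 0},{"x": 0,"y": 0,"z": 0.03,"ax": 0,"ay": 0,"az": 0,"hand": 0}]}}

```text
clock: 12.0
eef_pos: [524.1, -140.6, 85.6]
tcp_rot: [3.142, 0.0, 0.121]
contact_force: [0.1, 0.5, 0.8]
opening: 0.001
grasp_force: 0.1
```

Emit:
{"api": "drive_tool", "payload": {"plan": [{"x": 0,"y": 0,"z": -0.2,"ax": 0,"ay": 0,"az": 0,"hand": 0},{"x": 0,"y": 0,"z": -0.5,"ax": 0,"ay": 0,"az": 0,"hand": 0},{"x": 0,"y": 0,"z": -0.9,"ax": 0,"ay": 0,"az": 0,"hand": 0},{"x": 0,"y": 0,"z": -1.4,"ax": 0,"ay": 0,"az": 0,"hand": 0},{"x": 0,"y": 0,"z": -1.9,"ax": 0,"ay": 0,"az": 0,"hand": 0},{"x": 0,"y": 0,"z": -2.4,"ax": 0,"ay": 0,"az": 0,"hand": 0},{"x": 0,"y": 0,"z": -2.8,"ax": 0,"ay": 0,"az": 0,"hand": 0},{"x": 0,"y": 0,"z": -2.8,"ax": 0,"ay": 0,"az": 0,"hand": 0}]}}

```text
clock: 12.8
eef_pos: [525.9, -141.1, 229.2]
tcp_rot: [3.14, -0.005, 0.121]
contact_force: [0.1, 0.4, -0.9]
opening: -0.002
grasp_force: 0.0
```

```bash
python3 -c "
from h import *
cv2.imwrite('pics/s4.png',np.hstack([cv2.resize(imaging.grab_frame(n)[y:y+100,x:x+100,::-1],None,fx=4,fy=4,interpolation=2) for n,x,y in(('top',440,180),('scene',180,110))]))
go(sc(-45,120,220),S[2])"
```

```text
move [-0.903 -2.402  0.119] turn [ 0.003 -0.008 -0.   ] | clock 12.9 [ 524.2 -140.6  226. ] [ 3.141e+00 -1.000e-03  1.210e-01] [ 0.5  0.6 -1.5] -0.002349256705342155 0.0
```

View pics/s4.png

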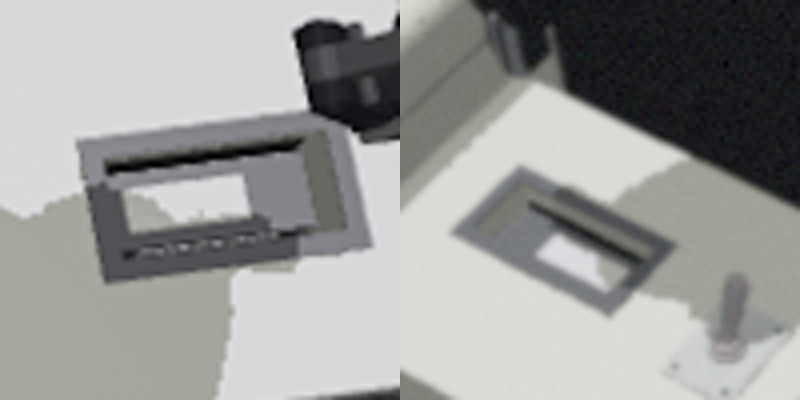

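The magazine's top is still visible (label at top-crop (125–250,190–230)), so the flaps haven't closed. Estimating its height.

```bash
python3 -c "
from h import *
for n,x,y in(('top',440,180),('scene',180,110)):
  for z in (85,100,115,130):
    q=(*sc(0,0,0)[:2],1.692)
    print(n,z,((proj(n,place(q,[[42,16,z],[42,-16,z],[-42,-16,z],[-42,16,z]]))-[x,y]+.5)*4).round().tolist())
cv2.imwrite('pics/s5.png',np.hstack([cv2.resize(imaging.grab_frame(n)[y:y+50,x:x+65,::-1],None,fx=6,fy=6,interpolation=2) for n,x,y in(('top',460,205),('scene',190,145))]))
print(monitor.sense()['clock'])
"
```

```text
top 85 [[99.0, 264.0], [85.0, 190.0], [278.0, 165.0], [293.0, 238.0]]
top 100 [[110.0, 258.0], [96.0, 183.0], [292.0, 157.0], [308.0, 232.0]]
top 115 [[122.0, 252.0], [107.0, 176.0], [308.0, 149.0], [324.0, 225.0]]
top 130 [[134.0, 246.0], [119.0, 168.0], [323.0, 141.0], [341.0, 219.0]]
scene 85 [[253.0, 304.0], [217.0, 342.0], [97.0, 279.0], [133.0, 243.0]]
scene 100 [[250.0, 286.0], [214.0, 324.0], [92.0, 261.0], [129.0, 224.0]]
scene 115 [[246.0, 268.0], [210.0, 306.0], [87.0, 243.0], [124.0, 206.0]]
scene 130 [[243.0, 249.0], [206.0, 288.0], [82.0, 224.0], [120.0, 187.0]]
13.0
```

View pics/s5.png

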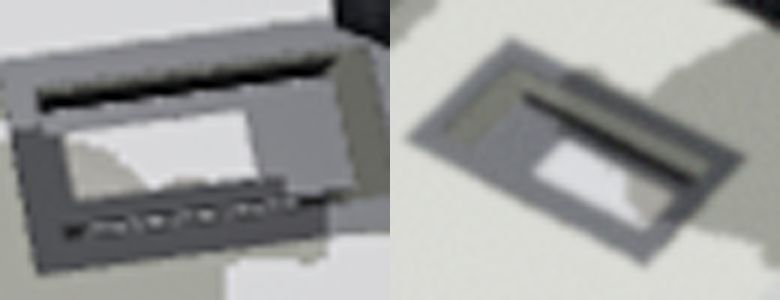

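Both views put the magazine's top at z≈113 (foot ≈53), centred and upright, wedged between the flaps. I've used my ten views, so from here I'll rely on numbers: press again in small stages, watching force.

Emit:
{"api": "drive_tool", "payload": {"plan": [{"x": 0,"y": 0,"z": 0.5,"ax": 0,"ay": 0,"az": 0,"hand": 0},{"x": 0,"y": 0,"z": 1,"ax": 0,"ay": 0,"az": 0,"hand": 0},{"x": 0,"y": 0,"z": 1.5,"ax": 0,"ay": 0,"az": 0,"hand": 0},{"x": 0,"y": 0,"z": 1.9,"ax": 0,"ay": 0,"az": 0,"hand": 0},{"x": 0,"y": 0,"z": 2.15,"ax": 0,"ay": 0,"az": 0,"hand": 0},{"x": 0,"y": 0,"z": 2.15,"ax": 0,"ay": 0,"az": 0,"hand": 0}]}}

```text
clock: 13.6
eef_pos: [522.5, -140.1, 115.9]
tcp_rot: [-3.14, 0.004, 0.121]
contact_force: [-0.7, 0.5, 0.3]
opening: 0.004
grasp_force: 0.0
```

Emit:
{"api": "drive_tool", "payload": {"plan": [{"x": 0,"y": 0,"z": 0.05,"ax": 0,"ay": 0,"az": 0,"hand": 0},{"x": 0,"y": 0,"z": 0.1,"ax": 0,"ay": 0,"az": 0,"hand": 0},{"x": 0,"y": 0,"z": 0.15,"ax": 0,"ay": 0,"az": 0,"hand": 0}]}}

```text
clock: 13.9
eef_pos: [524.7, -140.8, 111.3]
tcp_rot: [3.141, -0.001, 0.121]
contact_force: [0.3, -0.3, 0.2]
opening: -0.003
grasp_force: 0.0
```

Emit:
{"api": "drive_tool", "payload": {"plan": [{"x": 0,"y": 0,"z": 0.05,"ax": 0,"ay": 0,"az": 0,"hand": 0},{"x": 0,"y": 0,"z": 0.1,"ax": 0,"ay": 0,"az": 0,"hand": 0},{"x": 0,"y": 0,"z": 0.15,"ax": 0,"ay": 0,"az": 0,"hand": 0}]}}

```text
clock: 14.2
eef_pos: [524.2, -140.6, 103.1]
tcp_rot: [3.141, -0.0, 0.121]
contact_force: [0.5, -0.1, -0.7]
opening: -0.002
grasp_force: 0.0
```

```bash
cat > lab.py <<'E'
from h import *
# bright, neutral pixels strictly inside the mouth quad
def lab():
  for n in ('top','scene'):
    im=imaging.grab_frame(n); m=np.zeros(im.shape[:2],np.uint8)
    cv2.fillConvexPoly(m,proj(n,place(S,[[18,43,125],[18,-43,125],[-18,-43,125],[-18,43,125]])).round().astype(int),1)
    g=im.min(2); b=(g>140)&(m>0); ys,xs=np.nonzero(b)
    print(n,len(xs),(xs.mean().round(1),ys.mean().round(1),xs.min(),xs.max(),ys.min(),ys.max()) if len(xs) else '', 'black',int(((im.max(2)<50)&(m>0)).sum()),'of',int(m.sum()))
lab(); s=monitor.sense(); print(s['clock'],s['eef_pos'].round(1),s['contact_force'].round(1))
E
python3 lab.py
```

```text
top 138 (np.float64(479.1), np.float64(232.6), np.int64(471), np.int64(493), np.int64(227), np.int64(237)) black 548 of 1255
scene 130 (np.float64(225.1), np.float64(175.6), np.int64(214), np.int64(235), np.int64(171), np.int64(181)) black 44 of 544
14.3 [ 523.9 -140.6  102.9] [0.1 0.  0.1]
```

```bash
python3 -c "
from h import *
a=crop([(245,108),(257,178),(75,200),(65,130)],460,205,6)
b=crop([(143,172),(172,137),(285,195),(253,228)],190,145,6)
P=[CI[n]['mtx']@np.c_[CI[n]['R'],CI[n]['t']] for n in('top','scene')]
def tri(a,b):
  X=cv2.triangulatePoints(P[0],P[1],a.T,b.T);X=(X[:3]/X[3]).T
  L=X.copy();c,s=np.cos(S[2]),np.sin(S[2]);d=X[:,:2]-S[:2];L[:,0]=c*d[:,0]+s*d[:,1];L[:,1]=-s*d[:,0]+c*d[:,1];return L.round(1)
print(tri(a,b))
# calibrate on the mouth corners
print(tri(crop([(385,322),(606,290),(628,388),(402,418)],370,140,4),crop([(368,240),(233,175),(284,124),(414,192)],140,125,4)))
# magazine top visible end corners
print(tri(crop([(340,75),(350,190)],460,205,6),crop([(80,150),(135,95)],190,145,6)))
"
```

```text
[[  9.7 -13.1 116.7]
 [ -9.2 -13.9 116.6]
 [ -8.9  37.2 116.5]
 [ 10.1  37.1 117.4]]
[[ 19.7  45.6 125.6]
 [ 20.9 -46.2 123.6]
 [-20.7 -44.1 127.3]
 [-19.9  46.2 126. ]]
[[ 14.6 -38.8 118.3]
 [-16.3 -36.5 119.4]]
```

```bash
python3 -c "
from h import *
p=[524.2,-140.6,226]
for n,x,y in(('top',440,180),('scene',180,110)): print(n,((proj(n,[p])-[x,y]+.5)*4).round())
s=monitor.sense();print(s['qpos'].round(3))
# gripper silhouette now: difference against picture with gripper high
import json
now={n:imaging.grab_frame(n) for n in('top','scene')}
old=cv2.imread('pics/s4.png')
for i,(n,x,y) in enumerate((('top',440,180),('scene',180,110))):
  o=cv2.resize(old[:,i*400:(i+1)*400],(100,100),interpolation=cv2.INTER_AREA)
  d=np.abs(o.astype(int)-now[n][y:y+100,x:x+100,::-1]).max(2)>60
  dark=now[n][y:y+100,x:x+100].max(2)<60
  t=proj(n,[s['eef_pos']])[0]-[x,y]; print(n,'tcp px in crop',t.round(1))
  for r_ in range(20,80,3): print(r_,''.join('#' if d[r_,c] and dark[r_,c] else ('+' if d[r_,c] else ('w' if now[n][y+r_,x+c].min()>140 else '.')) for c in range(10,100,1)))
"
```

```text
top [[336. 139.]]
scene [[133. 108.]]
[-0.265  0.349  1.9   -0.     0.894  1.185]
top tcp px in crop [50.6 51.1]
20 wwwwwwwwwwwwwwwwwwwwwwwwwwwwwwwwwwwwwwwwwwwwwwwwwwwwwwwww#########.................+++++++
23 wwwwwwwwwwwwwwwwwwwwwwwwwwwwwwwwwwwwwwwwwwwwwwwwwwwwwwww###########.................++++++
26 wwwwwwwwwwwwwwwwwwwwwwwwwwwwwwwwwwwwwwwwwwwwwwwwwwwwwww#############..............++++++++
29 wwwwwwwwwwwwwwwwwwwwwwwwwwwwwwwwwwwwwwwwwwwwwwww+######################............+++++++
32 wwwwwwwwwwwwwwwwwwwwwwwwwwww.+++++...........#################################............
35 wwwwwwwwwww...............###########+++#+..+....#..###...........###############....+++++
38 wwwwwwwwww.................#.............................#############################++++
41 wwwwwwwwww...............................+###############################################+
44 +++wwwwwwww.+..............+###########+++################################################
47 wwww++++++w..........wwwwww++###########+++###############################################
50 +wwwwwwwwwww.........wwwwwwww++#############
[... 2105 characters left out ...]
....wwwwwwwwwwwwwwwwwwwwwwwwwwwwwwwwww++++
59 wwwwww....................++++++#.........................wwwwwwwwwwwwwwwwwwwwwwwwwwwwwww+
62 wwwwwwwwwwww.............www+++++www.......................wwwwwwwwwwwwwwwwwwwwwwwwwwwwwww
65 wwwwwwwwwwwwwwwww........wwwwwwwwwwwwwwwwww..............wwwwwwwwwwwwwwwwwwwwwwwwwwwwwwwww
68 wwwwwwwwwwwwwwwwwwwwww............wwwwwwwwwwww........wwwwwwwwwwwwwwwwwwwwwwwwwwwwwwwwwwww
71 wwwwwwwwwwwwwwwwwwwwwwwwwwwww...........wwww.......wwwwwwwwwwwwwwwwwwwwwwwww..wwwwwwwwwwww
74 wwwwwwwwwwwwwwwwwwwwwwwwwwwwwwwwwww............wwwwwwwwwwwwwwwwwwwwwwww......wwwwwwwwwwwww
77 wwwwwwwwwwwwwwwwwwwwwwwwwwwwwwwwwwwwwwww...wwwwwwwwwww++w++wwwwwwwwwww.......wwwwwwwwwwww+
```

The fingertips in the scene view end well above the projected TCP (about 25–30 mm at this opening), so the earlier press simply stopped short. Continuing down in small steps, guided by force.

Emit:
{"api": "drive_tool", "payload": {"plan": [{"x": 0,"y": 0,"z": 0.15,"ax": 0,"ay": 0,"az": 0,"hand": 0},{"x": 0,"y": 0,"z": 0.3,"ax": 0,"ay": 0,"az": 0,"hand": 0},{"x": 0,"y": 0,"z": 0.38,"ax": 0,"ay": 0,"az": 0,"hand": 0},{"x": 0,"y": 0,"z": 0.38,"ax": 0,"ay": 0,"az": 0,"hand": 0}]}}

```text
clock: 14.8
eef_pos: [523.5, -140.5, 83.2]
tcp_rot: [-3.141, 0.001, 0.121]
contact_force: [-0.0, 0.6, -1.2]
opening: 0.002
grasp_force: 0.0
```

Emit:
{"api": "drive_tool", "payload": {"plan": [{"x": 0,"y": 0,"z": 0.05,"ax": 0,"ay": 0,"az": 0,"hand": 0},{"x": 0,"y": 0,"z": 0.1,"ax": 0,"ay": 0,"az": 0,"hand": 0},{"x": 0,"y": 0,"z": 0.1,"ax": 0,"ay": 0,"az": 0,"hand": 0}]}}

```text
clock: 15.1
eef_pos: [524.1, -140.6, 79.0]
tcp_rot: [-3.142, 0.0, 0.121]
contact_force: [-1.1, -0.4, 0.3]
opening: -0.002
grasp_force: 0.0
```

```bash
python3 lab.py
```

```text
top 65 (np.float64(475.2), np.float64(234.5), np.int64(469), np.int64(486), np.int64(228), np.int64(238)) black 724 of 1255
scene 62 (np.float64(229.2), np.float64(179.3), np.int64(223), np.int64(235), np.int64(176), np.int64(183)) black 170 of 544
15.2 [ 524.1 -140.6   79.2] [0.4 0.1 1.4]
```

Emit:
{"api": "drive_tool", "payload": {"plan": [{"x": 0,"y": 0,"z": 0.05,"ax": 0,"ay": 0,"az": 0,"hand": 0},{"x": 0,"y": 0,"z": 0.1,"ax": 0,"ay": 0,"az": 0,"hand": 0},{"x": 0,"y": 0,"z": 0.1,"ax": 0,"ay": 0,"az": 0,"hand": 0}]}}

```text
clock: 15.5
eef_pos: [523.9, -140.6, 73.8]
tcp_rot: [-3.141, 0.0, 0.121]
contact_force: [0.0, 1.1, -0.0]
opening: 0.001
grasp_force: 0.0
```

Emit:
{"api": "drive_tool", "payload": {"plan": [{"x": 0,"y": 0,"z": 0.05,"ax": 0,"ay": 0,"az": 0,"hand": 0},{"x": 0,"y": 0,"z": 0.1,"ax": 0,"ay": 0,"az": 0,"hand": 0},{"x": 0,"y": 0,"z": 0.1,"ax": 0,"ay": 0,"az": 0,"hand": 0}]}}

```text
clock: 15.8
eef_pos: [523.9, -140.5, 68.8]
tcp_rot: [-3.141, 0.001, 0.121]
contact_force: [0.4, 0.1, 1.0]
opening: 0.004
grasp_force: 0.0
```

```bash
python3 lab.py
```

```text
top 45 (np.float64(474.9), np.float64(236.4), np.int64(469), np.int64(484), np.int64(230), np.int64(239)) black 782 of 1255
scene 27 (np.float64(229.8), np.float64(180.8), np.int64(227), np.int64(233), np.int64(179), np.int64(183)) black 267 of 544
15.9 [ 524.  -140.6   69. ] [ 0.  -0.2  0.5]
```

Emit:
{"api": "drive_tool", "payload": {"plan": [{"x": 0,"y": 0,"z": 0.05,"ax": 0,"ay": 0,"az": 0,"hand": 0},{"x": 0,"y": 0,"z": 0.1,"ax": 0,"ay": 0,"az": 0,"hand": 0},{"x": 0,"y": 0,"z": 0.1,"ax": 0,"ay": 0,"az": 0,"hand": 0}]}}

```text
clock: 16.2
eef_pos: [524.1, -140.7, 63.9]
tcp_rot: [3.142, 0.0, 0.121]
contact_force: [0.4, 0.3, 0.2]
opening: 0.004
grasp_force: 2.1
```

Emit:
{"api": "drive_tool", "payload": {"plan": [{"x": 0,"y": 0,"z": 0.04,"ax": 0,"ay": 0,"az": 0,"hand": 0},{"x": 0,"y": 0,"z": 0.06,"ax": 0,"ay": 0,"az": 0,"hand": 0},{"x": 0,"y": 0,"z": 0.06,"ax": 0,"ay": 0,"az": 0,"hand": 0}]}}

```text
clock: 16.5
eef_pos: [524.1, -140.6, 61.0]
tcp_rot: [-3.142, 0.0, 0.121]
contact_force: [0.6, -0.4, 0.8]
opening: -0.0
grasp_force: 1.9
```

```bash
python3 lab.py
```

```text
top 33 (np.float64(475.4), np.float64(237.7), np.int64(470), np.int64(483), np.int64(236), np.int64(239)) black 895 of 1255
scene 11 (np.float64(230.0), np.float64(182.0), np.int64(228), np.int64(232), np.int64(181), np.int64(183)) black 332 of 544
16.6 [ 524.1 -140.6   61.1] [-0.3 -0.  -0.1]
```

Emit:
{"api": "drive_tool", "payload": {"plan": [{"x": 0,"y": 0,"z": 0.03,"ax": 0,"ay": 0,"az": 0,"hand": 0},{"x": 0,"y": 0,"z": 0.05,"ax": 0,"ay": 0,"az": 0,"hand": 0},{"x": 0,"y": 0,"z": 0.05,"ax": 0,"ay": 0,"az": 0,"hand": 0}]}}

```text
clock: 16.9
eef_pos: [524.7, -140.6, 60.2]
tcp_rot: [3.141, -0.001, 0.121]
contact_force: [-4.1, 1.3, 19.3]
opening: 0.001
grasp_force: 12.7
```

Emit:
{"api": "drive_tool", "payload": {"plan": [{"x": 0,"y": 0,"z": 0.03,"ax": 0,"ay": 0,"az": 0,"hand": 0},{"x": 0,"y": 0,"z": 0.04,"ax": 0,"ay": 0,"az": 0,"hand": 0},{"x": 0,"y": 0,"z": 0.04,"ax": 0,"ay": 0,"az": 0,"hand": 0}]}}

```text
clock: 17.2
eef_pos: [525.6, -140.6, 60.2]
tcp_rot: [3.141, -0.003, 0.121]
contact_force: [-9.7, 5.4, 40.6]
opening: 0.001
grasp_force: 23.5
```

```bash
python3 lab.py
```

```text
top 31 (np.float64(475.1), np.float64(237.1), np.int64(470), np.int64(483), np.int64(235), np.int64(239)) black 919 of 1255
scene 7 (np.float64(229.7), np.float64(182.1), np.int64(228), np.int64(231), np.int64(181), np.int64(183)) black 354 of 544
17.3 [ 525.6 -140.6   60.2] [-9.1  4.7 40.5]
```

Hard stop at TCP 60.2, with the load carried through the fingers. That is the well floor. Withdrawing.

Emit:
{"api": "drive_tool", "payload": {"plan": [{"x": 0,"y": 0,"z": -0.2,"ax": 0,"ay": 0,"az": 0,"hand": 0},{"x": 0,"y": 0,"z": -0.4,"ax": 0,"ay": 0,"az": 0,"hand": 0},{"x": 0,"y": 0,"z": -0.6,"ax": 0,"ay": 0,"az": 0,"hand": 0},{"x": 0,"y": 0,"z": -0.9,"ax": 0,"ay": 0,"az": 0,"hand": 0},{"x": 0,"y": 0,"z": -1.4,"ax": 0,"ay": 0,"az": 0,"hand": 0},{"x": 0,"y": 0,"z": -2,"ax": 0,"ay": 0,"az": 0,"hand": 0},{"x": 0,"y": 0,"z": -2.6,"ax": 0,"ay": 0,"az": 0,"hand": 0},{"x": 0,"y": 0,"z": -2.8,"ax": 0,"ay": 0,"az": 0,"hand": 0}]}}

```text
clock: 18.1
eef_pos: [525.6, -141.1, 199.8]
tcp_rot: [3.14, -0.004, 0.121]
contact_force: [0.1, 0.1, -0.4]
opening: 0.002
grasp_force: 0.0
```

Emit:
{"api": "drive_tool", "payload": {"plan": [{"x": 0,"y": 0,"z": 0,"ax": 0,"ay": 0,"az": 0,"hand": 0},{"x": 0,"y": 0,"z": 0,"ax": 0,"ay": 0,"az": 0,"hand": 0},{"x": 0,"y": 0,"z": 0,"ax": 0,"ay": 0,"az": 0,"hand": 0}]}}

```text
clock: 18.4
eef_pos: [523.1, -140.4, 195.1]
tcp_rot: [-3.141, 0.002, 0.121]
contact_force: [-0.8, -0.0, -0.4]
opening: -0.002
grasp_force: 0.0
```

```bash
python3 - <<'E'
import lab
from h import *
now={n:imaging.grab_frame(n) for n in('top','scene')}
old={n:cv2.imread(f'pics/{n}0.png')[:,:,::-1] for n in now}
for n in now:
    m=np.zeros((480,640),np.uint8)
    cv2.fillConvexPoly(m,proj(n,place(S,[[20,45,125],[20,-45,125],[-20,-45,125],[-20,45,125]])).round().astype(int),1)
    d=(np.abs(now[n].astype(int)-old[n]).max(2)>30)&(m>0); ys,xs=np.nonzero(m)
    print(n,'changed',d.sum(),'of',m.sum())
    for y in range(ys.min(),ys.max()+1,2): print(''.join(' ' if not m[y,x] else '%x'%(now[n][y,x].max()//16) for x in range(xs.min(),xs.max()+1)),' | ',''.join(' ' if not m[y,x] else '%x'%(old[n][y,x].max()//16) for x in range(xs.min(),xs.max()+1)))
E
```

```text
top 0  black 1074 of 1255
scene 0  black 342 of 544
18.5 [ 523.4 -140.4  195.3] [-0.1 -0.8  0.4]
top changed 121 of 1429
                                                   2443        |                                                     7665      
                                   665521111221111111111       |                                     665555444333222366666     
                    665554444333321112222221111111111111       |                      665454444333321112222222222222356666     
    77555544443233222222222222222222222222222222221111233      |      66555544443233222222222222222222222222222222222466666    
422212222222222222222222222222222222222222222222222245555      |  422212222222222222222222222222222222222222222222222356666    
 222222222222222222222222222222222222222222222222222466655     |   222222222222222222222222222222222222222222222222222466666   
 211222222222222222222222222222222222222222222222222356666     |   322222222222222222222222222222222222222222222222222356666   
 3111111111122222222222222222222222222222333334333333566666    |   5222222222222222
[... 1851 characters left out ...]
22222222222345677777     
       77654332222222222211111111111234567776   |         77654322222222212222222222222234667777 
           7765433322222222221111211111223455   |             7765433222222212222222222222334577 
               7765432222222211111112111234     |                 7765432222222222222222222356   
                   7765432222111111112234       |                     7765432222222222222456     
                       7765332210112234         |                         7765332222222357       
                           7764322245           |                             7764322356         
                               7667             |                                 7667
```

Flaps are shut again (only shadows differ from the initial picture), and the floor stop puts the shut tips 27 mm above the TCP reading. Next, the toggle.

```bash
python3 -c "
from h import *
go(sc(-45,120,195),S[2])"
```

```text
move [-0.894 -2.399  0.018] turn [-0.005  0.014 -0.   ] | clock 18.6 [ 523.7 -140.5  195.8] [-3.141e+00  1.000e-03  1.210e-01] [-0.2  0.2  0.1] -0.0015190959457038085 0.0
```

Emit:
{"api": "drive_tool", "payload": {"plan": [{"x": -0.3,"y": -0.6,"z": 0,"ax": 0,"ay": 0,"az": 0,"hand": 0},{"x": -0.6,"y": -1.3,"z": 0,"ax": 0,"ay": 0,"az": 0,"hand": 0},{"x": -0.9,"y": -2,"z": 0,"ax": 0,"ay": 0,"az": 0,"hand": 0},{"x": -0.9,"y": -2.4,"z": 0.2,"ax": 0,"ay": 0,"az": 0,"hand": 0},{"x": -0.9,"y": -2.4,"z": 0.7,"ax": 0,"ay": 0,"az": 0,"hand": 0},{"x": -0.9,"y": -2.4,"z": 1.2,"ax": 0,"ay": 0,"az": 0,"hand": 0},{"x": -0.9,"y": -2.4,"z": 1.55,"ax": 0,"ay": 0,"az": 0,"hand": 0},{"x": -0.9,"y": -2.4,"z": 1.55,"ax": 0,"ay": 0,"az": 0,"hand": 0}]}}

```text
clock: 19.4
eef_pos: [463.0, -26.7, 117.0]
tcp_rot: [-3.141, 0.005, 0.121]
contact_force: [-0.6, 0.1, 0.5]
opening: 0.001
grasp_force: 0.0
```

Emit:
{"api": "drive_tool", "payload": {"plan": [{"x": 0.2,"y": 0,"z": 0,"ax": 0,"ay": 0,"az": 0,"hand": 0},{"x": 0.4,"y": 0,"z": 0,"ax": 0,"ay": 0,"az": 0,"hand": 0},{"x": 0.6,"y": 0,"z": 0,"ax": 0,"ay": 0,"az": 0,"hand": 0},{"x": 0.8,"y": 0,"z": 0,"ax": 0,"ay": 0,"az": 0,"hand": 0},{"x": 0.95,"y": 0,"z": 0,"ax": 0,"ay": 0,"az": 0,"hand": 0},{"x": 1.1,"y": 0,"z": 0,"ax": 0,"ay": 0,"az": 0,"hand": 0},{"x": 1.1,"y": 0,"z": 0,"ax": 0,"ay": 0,"az": 0,"hand": 0}]}}

```text
clock: 20.1
eef_pos: [517.6, -20.5, 118.9]
tcp_rot: [-3.141, 0.006, 0.121]
contact_force: [-9.6, -1.4, 8.5]
opening: -0.002
grasp_force: 6.0
```

```bash
python3 -c "
from h import *
go(sc(10,120,118),S[2])"
```

```text
move [ 0.037 -0.002  0.018] turn [-0.002  0.055  0.003] | clock 20.1 [517.6 -20.5 118.9] [-3.141  0.006  0.121] [-9.6 -1.4  8.5] -0.0017345636116726955 6.0336486852611415
```

Emit:
{"api": "drive_tool", "payload": {"plan": [{"x": -0.3,"y": 0,"z": 0,"ax": 0,"ay": 0,"az": 0,"hand": 0},{"x": -0.8,"y": 0,"z": 0,"ax": 0,"ay": 0,"az": 0,"hand": 0},{"x": -1.2,"y": 0,"z": -0.2,"ax": 0,"ay": 0,"az": 0,"hand": 0},{"x": -1.4,"y": 0,"z": -0.8,"ax": 0,"ay": 0,"az": 0,"hand": 0},{"x": -1.4,"y": 0,"z": -1.5,"ax": 0,"ay": 0,"az": 0,"hand": 0},{"x": -1.8,"y": 0,"z": -2.2,"ax": 0,"ay": 0,"az": 0,"hand": 0},{"x": -2.4,"y": 0,"z": -2.4,"ax": 0,"ay": 0,"az": 0,"hand": 0},{"x": -2.4,"y": 0,"z": -2.4,"ax": 0,"ay": 0,"az": 0,"hand": 0}]}}

```text
clock: 20.9
eef_pos: [399.1, -35.0, 240.9]
tcp_rot: [3.141, -0.002, 0.121]
contact_force: [-0.4, 0.1, -0.8]
opening: 0.001
grasp_force: 0.0
```

```bash
python3 - <<'E'
from h import *
import lab
off,on=[place(S,[[15+42*np.sin(a),120,129+42*np.cos(a)]]) for a in(-.4,.4)]
for n in ('scene','top'):
    im=imaging.grab_frame(n); g=im.mean(2)
    u,v=proj(n,off)[0],proj(n,on)[0]; w=proj(n,sc(15,120,129)[None])[0]
    x0,y0=int(w[0])-16,int(w[1])-28
    print(n,'crop',x0,y0,'off',(u-[x0,y0]).round(),'on',(v-[x0,y0]).round(),'pivot',(w-[x0,y0]).round())
    for y in range(y0,y0+40): print('%2d '%(y-y0)+''.join('%x'%int(g[y,x]//16) for x in range(x0,x0+40)))
E
```

```text
top 0  black 1040 of 1255
scene 0  black 328 of 544
21.0 [400.9 -34.8 239.6] [ 0.9 -0.5 -0.6]
scene crop 245 168 off [19. 11.] on [10. 22.] pivot [16. 29.]
 0 ccdddddddddddddddddddddddddddddddddddddd
 1 9bccdddddddddddddddddddddddddddddddddddd
 2 789bcddddddddddddddddddddddddddddddddddd
 3 7789bcdddddddddddddddddddddddddddddddddd
 4 778acddddddddddddddddddddddddddddddddddd
 5 78acdddddddddddddddddddddddddddddddddddd
 6 8acddddddddddddddddddddddddddddddddddddd
 7 acdddddddddddddddddddddddddddddddddddddd
 8 cddddddddddddddddddddddddddddddddddddddd
 9 dddddddddddddddddddddddddddddddddddddddd
10 dddddddddddddddddddddddddddddddddddddddd
11 dddddddddddddddddddddddddddddddddddddddd
12 dddddddddddddddddddddddddddddddddddddddd
13 dddddddddddddddddddddddddddddddddddddddd
14 dddddddddddddddddddddddddddddddddddddddd
15 dddddddddddddddddddddddddddddddddddddddd
16 dddddddddddddddddcdddddddddddddddddddddd
17 dddddddddddddddccbccdddddddddddddddddddd
18 dddddddddddddddcbabcccdddddddddddddddddd
19 ddddddddccccccccbbcccccddddddddddddddddd
20 ddddddddcbbbbbccccccccccdddddddddddddddd
21 dddddddcbbbba9bcc
[... 1935 characters left out ...]
dcdddddc9998887566669ddddddddddddddddddd
25 ddcdddddcb8777756666addddddddddddddddddd
26 ddcddddddda777756668bcdddddddddddddddddd
27 dcbddddddcabaaa56669cccddddddddddddddddd
28 dcbddddddc9cbbc7567bcccddddddddddddddddd
29 ddcddddddc9dbbcbaabccccddddddddddddddddd
30 dddcddddddbbc9ccccccccdddddddddddddddddd
31 ddccddddddcac79bdccbccdddddddddddddddddd
32 dddcdddddddbba78aaaccddddddddddddddddddd
33 ddcbddddddddcaabbbbcdddddddddddddddddddd
34 ddccdddddddddcbbbccddddddddddddcdddddddd
35 ddddddddddddddcccddddddddddddddcdddddddd
36 ddddcddddddddddddddddddddddddddcdddddddd
37 dddccddddddddddddddddddddddddddddddddddd
38 ddddcddddddddddddddddddddddddddddddddddd
39 ddddcddddddddddddddddddddddddddddddddddd
```

The toggle tip is at the predicted "on" position in both views: top crop (20,13), scene crop (10,22). The flaps are still shut and the arm is clear, so I'm handing in.

```bash
python3 -c "
from rig import r
print(r.sign_off())"
```

```text
the job is handed in; nothing more can be done
None
```

The magazine is pressed home with both flaps shut above it, and the toggle is flipped to on. I handed the job in at about 21 s with the arm clear; the hand-in gave no verdict, so this rests on force readings and the final camera checks.

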